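# Reassemble the two-tier lunch tin and latch its lid on the seal

### The arm

A 7-joint arm with a two-finger parallel gripper is mounted at the origin on the work surface. World frame = base frame: x ahead of the robot, y to its left, z up, the work surface at z = 0. Lengths are in m, angles in rad, forces in N, time in s.
With the tool pointing down it reaches from about 0.425 to 0.975 m from the base axis. Payload 16.7 kg.
Tool frame: the origin (TCP) lies at the very end of the fingers, on their centre line; the grasp point (between the pads) lies 19 mm behind it; z points along the fingers, y is the line along which they close (so a half turn about z gives the same grasp; the last joint's range is limited). The gripper opens to 85 mm and grips with 20 to 120 N. Pads are 22 mm wide; open, the fingers measure 114 mm over their backs; the gripper's body (76 mm by 85 mm) begins 54 mm behind the grasp point. The pads swing forward as they close: fully open they stand 13 mm farther back than shut.
Start: joints at [1.179, 0.426, 0.074, 1.606, -0.034, 1.111, -0.067], TCP at [0.162, -0.655, 0.231] pointing down, gripper open.
Joint ranges: [-2.85, 2.85], [-0.5, 2.14], [-1.23, 1.37], [0.21, 2.46], [-1.02, 4.16], [0.16, 2.05], [-2.73, 2.73]. Speed limits (rad/s): [1.89, 1.89, 2.39, 2.39, 3.01, 3.01, 3.01].

### API

Orientations are given as a 3x3 rotation matrix whose columns are the frame's x, y, z axes.
In Python, from rig import r, capture, camera_params gives the robot as it stands. The module is installed in compiled form; this text tells all that it offers.
- The arm moves only by the shell command python3 -m jog 'ROWS' [OPENING] [FORCE]. ROWS is JSON, a list of rows, each a list of 2 entries, a list of its own where there are three numbers: the shift along the tool's x, y, z normalised to -1 to 1, where 1 is 0.2 m, then the turn about the tool's z normalised to -1 to 1, where 1 is pi/2 rad. In form: [[[x, y, z], turn], ...]. A call has 1 to 12 rows; each row is the pose to reach, as a shift and turn from the pose commanded when the call began, along the tool's axes at that moment; what a row does not reach only later rows make up. A row lasts 1/10 s, in which the tool goes at most 50 mm and 8.59 degrees, less where a joint would pass 70% of its speed; a pose out of reach is approached as far as the arm can. A call with a number of a shift or a turn outside -1 to 1 is refused whole. A call with a gripper value outside its range is refused whole. OPENING is the opening, from 0 (shut) to 1 (fully open), set as the call begins (- or left out, the last holds). The fingers move at their own pace and stop on an object; FORCE is the grip in N (left out, the last holds). Time passes only in rows, so rows that repeat a pose let the fingers close. It gives the time, the measured TCP pose, the force, the opening and the grip force at its end, in the units of the state.
- r.state(): the state, without advancing time (a new reading comes with each control period).
- capture(name): name is "scene" or "top"; returns the picture (480x640x3 uint8, red, green, blue); there is no depth.
- camera_params(name): a dict with "fx", "fy", "cx", "cy" (pixels), "view" (4x4, takes a point from world to camera coordinates). Camera axes: x right, y down, z forward; pixel columns grow to the right and rows downward; lengths in m; the calibration is good to about 2 mm. A picture is of the moment at which its call begins. camera_params takes no time and is no camera call.
- r.job_done(): hands the job in; it is judged then, once.
The state is a dict: "time": time; "joint_positions": joint angles; "joint_vel": joint speeds; "tau": joint torques, N m; "eef_pos": TCP position; "orientation": TCP orientation; "contact_force": force on the tool from outside, world axes, zero at the start; "wrist_torque": the same for the moment, N m; "opening": finger opening in m; "grip_force": force on a finger pad.
Only numpy, scipy, OpenCV 4.12 (cv2) and the standard library are available. Lean on these libraries where they do the work, as an engineer would, in place of code of your own. Each camera call takes 0.05 s, during which the arm holds its last target. There are 200 camera calls.

### The job

Put the washed lunch tin back together: set the aluminium tray down level on the ledges inside the tin, then lay the spoon flat in the tray. Then swing the lid over and press it down on its rubber seal until the orange catch snaps over the lid's tongue and keeps it shut, leaving the other things on the counter where they are.

Things in the scene. Friction and masses are not known exactly. Their poses are not given: they have to be found in the camera images.
- tin: the tin's lower tier: an open steel box that does not shift on its non-slip mat. 220 mm (its x) by 180 mm (its y), rim 84 mm high, walls 4 mm, inside 212 x 172 mm. Origin: centre of its underside on the counter; z up. The lid is hinged along its +y rim, the catch is on its -y wall. A red rubber seal stands on the rim, its top 94 mm high when free
- tin_ledge (a point): centre of the tin at the height of its ledges, 34 mm above the counter; axes as the tin's. Four 30 mm square ledges in the inner corners carry the tray; the tray's underside centre belongs here
- tray: the upper tier: aluminium tray, 184 mm (its x) by 144 mm (its y), 18 mm high, walls and floor 3 mm, with an outward rim at the top that makes it 196 x 156 mm; about 0.2 kg. On each side of its grip plate is a free space 178 mm long (x) and 64 mm wide (y). Origin: centre of its underside; z up. It may sit in the tin either way round
- tray_grip (a point): in the tray's black upright grip plate, 34 mm above the tray's underside; axes as the tray's. The plate stands in the middle of the tray: 60 mm along x, 10 mm thick in y, top 42 mm above the underside
- spoon: tablespoon with green handle, 164 mm long, lying along its x, about 0.08 kg. Handle 108 mm long from x = -82 to +26 mm, 14 mm wide, 9 mm thick; steel bowl 40 mm across, 9 mm high, centred at x = +62 mm. Origin: on the underside, near mid-length; z up
- spoon_grip (a point): point on the spoon's handle, 10 mm from the origin towards the handle's end, 4.5 mm above the underside, close to the balance point; axes as the spoon's
- lid (a joint): angle of the tin's lid, rad: about 1.6 to 1.8 leans back open (stop 1.85), 1.57 upright, 0 held shut by the catch. A stiff hinge keeps the lid where it is left (2 to 4 N at the free edge moves it). Below 0.09 its tongue meets the ramp of the catch, below 0.03 it squeezes the seal; press to about 0 or just below (stop -0.02). If not caught it springs back above 0.02
- lid_hinge (a point): mid-point of the hinge line, 92 mm from the tin's centre towards +y, 88 mm high. Axes turn with the lid: x along the hinge (tin x), y from free edge to hinge, z the normal of the outer face (up when shut). The lid is a plate 226 mm (x) by 188 mm, from y = 0 to -188 mm, z = 0 to 10 mm; a 50 mm wide tongue goes on to y = -203 mm
- lid_press (a point): where to press, with 10 to 20 N: on the lid's outer face, 160 mm from the hinge line, mid-length; z is the outward normal (up when shut, then at 98 mm height). The free edge is 28 mm farther on
- catch (a joint): outward travel of the orange spring catch, m: 0 at rest, grows up to 0.010 as the tongue pushes it away; back near 0 when it has snapped over the tongue. Spring about 2 to 5 N. Leave it to the lid's tongue to move it
- catch_nose (a point): tip of the orange catch's nose, on the tin's -y wall, 105 mm from the tin's centre and 96 mm high; the catch is 46 mm wide and reaches 115 mm high, between 105 and 123 mm from the tin's centre
- bottle: green glass bottle, 68 mm across, 210 mm tall, red twist cap; not part of the job. Origin: centre of its underside
- brush: blue dish brush, 200 mm long, round white bristle head, lying down; not part of the job. Origin: centre of its underside
- teapot: white teapot, 120 mm across the belly, 120 mm tall, with spout and handle; not part of the job. Origin: centre of its underside
- bowl: yellow bowl, 90 mm across, 45 mm tall; not part of the job. Origin: centre of its underside
- jar: amber jar, 72 mm across, 90 mm tall, steel cap; not part of the job. Origin: centre of its underside
Mind the look-alikes: they are no part of the job. There is more than one size of the spoon; the one meant has the size given above.

How it is judged:
On the way, in this order (a step that is already met when the one before it is completed fails the run):
1. the tray sits level on the ledges in the tin, let go (z of tray in the frame of tin between 0.03 and 0.039 m and x of tray in the frame of tin between -0.016 and 0.016 m and y of tray in the frame of tin between -0.016 and 0.016 m and angle between tray's own z axis and vertical below 0.06 rad and linear speed of tray below 0.02 m/s and contact force between the fingers and tray below 0.2 N), for 0.2 s.
2. the spoon lies flat in the tray, let go (z of tray in the frame of tin between 0.03 and 0.039 m and x of tray in the frame of tin between -0.016 and 0.016 m and y of tray in the frame of tin between -0.016 and 0.016 m and angle between tray's own z axis and vertical below 0.06 rad and linear speed of each of tray, spoon below 0.02 m/s and z of spoon in the frame of tray between 0 and 0.009 m and x of spoon in the frame of tray between -0.03 and 0.03 m and y of spoon in the frame of tray between -0.068 and 0.068 m and angle between spoon's own z axis and vertical below 0.12 rad and contact force between the fingers and spoon below 0.2 N), for 0.2 s.
3. the lid is down on the seal and the catch has snapped over its tongue (value of joint lid below 0.014 rad and value of joint catch below 0.002 m), for 0.2 s.
At the end, for the whole second after the job is handed in: Tray level (within 0.06 rad) on the ledges in the tin (underside 30 to 39 mm above the tin's, centred within 16 mm), spoon lying flat in the tray (underside less than 9 mm above the tray's, tilt under 0.12 rad), lid angle under 0.014 rad with the catch back within 2 mm of rest, everything at rest (all of step 3 and z of tray in the frame of tin between 0.03 and 0.039 m and x of tray in the frame of tin between -0.016 and 0.016 m and y of tray in the frame of tin between -0.016 and 0.016 m and angle between tray's own z axis and vertical below 0.06 rad and linear speed of each of tray, spoon below 0.02 m/s and z of spoon in the frame of tray between 0 and 0.009 m and x of spoon in the frame of tray between -0.03 and 0.03 m and y of spoon in the frame of tray between -0.068 and 0.068 m and angle between spoon's own z axis and vertical below 0.12 rad and velocity of joint lid below 0.05 rad/s); the robot touches nothing.
It fails at once if a bystander (bottle, brush, teapot, bowl or jar) is shoved more than 40 mm away or tipped over (distance of any of bottle, brush, teapot, bowl, jar from where it was at the start of the episode above 0.04 m or angle between any of bottle, brush, teapot, bowl, jar's own z axis and vertical above 0.5 rad).
It also fails if it takes over 69 s, if anything falls off the work surface, if the arm or the gripper's body presses on something with over 40 N, if the wrist force passes 120 N, or if a joint passes its speed limit or range.

## Working session

There is one attempt and no reset: what is moved stays moved. The work goes in short steps, Python scripts to look and compute and a shell command to move; the robot and the scene stay as the last step left them, time stands still between calls to the robot, and variables do not carry over. Pictures are saved under pics/ and viewed, at most 12 in all, crops included, and the job is handed in when it is done.

```bash
mkdir -p pics
python3 - <<'E'
from rig import r,capture,camera_params
import cv2,numpy as np
for n in("scene","top"):
    im=capture(n);cv2.imwrite(f"pics/{n}0.png",im[:,:,::-1]);p=camera_params(n)
    print(n,p["fx"],p["fy"],p["cx"],p["cy"],np.round(p["view"],4).tolist())
s=r.state();print(s["time"],s["eef_pos"],np.round(s["orientation"],3).tolist(),s["opening"],s["contact_force"])
E
```

```text
scene 504.5970593289034 504.5970593289034 324.6084465604626 239.62743597340202 [[0.088, 0.996, -0.0163, 0.0252], [0.781, -0.0791, -0.6195, -0.3574], [-0.6183, 0.0418, -0.7848, 1.5163], [0.0, 0.0, 0.0, 1.0]]
top 529.6515262586687 529.6515262586687 321.63509570074285 232.5262821976811 [[0.0372, -0.9993, -0.005, -0.0677], [-0.9764, -0.0353, -0.2133, 0.5392], [0.213, 0.0128, -0.977, 1.3953], [0.0, 0.0, 0.0, 1.0]]
0.1 [ 0.1621906  -0.65482677  0.23066916] [[0.971, 0.24, -0.0], [0.24, -0.971, 0.001], [-0.0, -0.001, -1.0]] 0.08557604528976537 [0.11499549 0.19039477 0.10360642]
```

View pics/scene0.png

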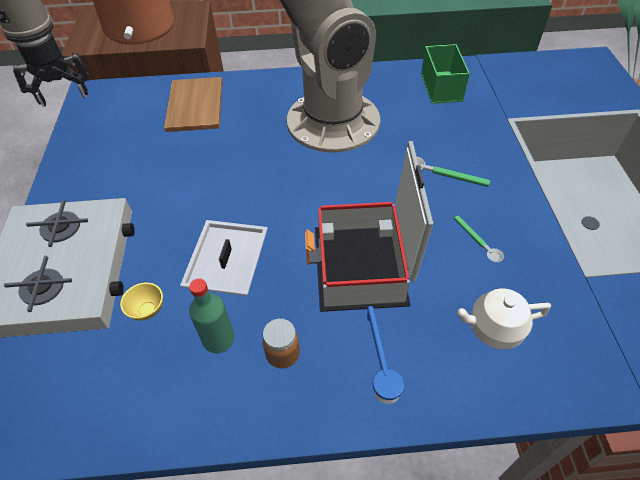

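View pics/top0.png

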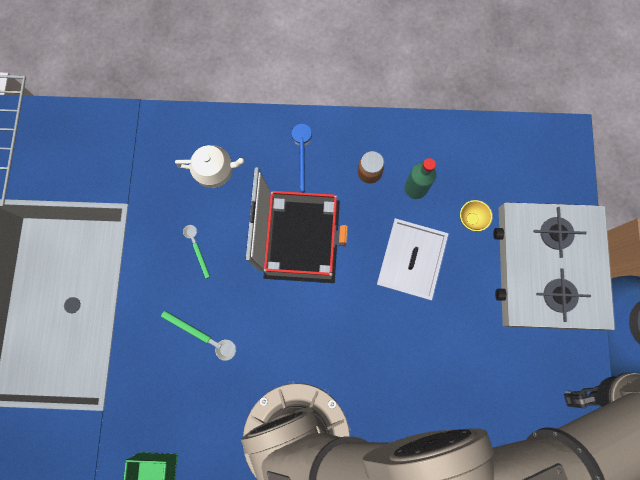

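The scene view shows the tin (box centre about (362,250)), the tray with its black plate (225,253) and orange catch (310,243).
Candidates for the spoon in the top view are the small one, handle (200,255) and bowl (190,232), and the big one, handle (187,328) and bowl (226,350). I'll choose by measured length. There is only one tray (412,259), and the green box (150,468) is not a spoon.

```bash
cat > h.py <<'E'
from rig import r,capture,camera_params
import cv2,numpy as np
def ray(n,uv,z):
    p=camera_params(n);V=np.array(p["view"]);R=V[:3,:3];c=-R.T@V[:3,3]
    d=R.T@np.array([(uv[0]-p["cx"])/p["fx"],(uv[1]-p["cy"])/p["fy"],1.]);return c+d*(z-c[2])/d[2]
def proj(n,P):
    p=camera_params(n);q=np.array(p["view"])[:3]@np.append(P,1);return np.array([p["fx"]*q[0]/q[2]+p["cx"],p["fy"]*q[1]/q[2]+p["cy"]])
def mask(im,lo,hi,box):
    h=cv2.cvtColor(im,cv2.COLOR_RGB2HSV);m=cv2.inRange(h,lo,hi);k=np.zeros_like(m);x0,y0,x1,y1=box;k[y0:y1,x0:x1]=m[y0:y1,x0:x1];return k
def big(m):
    cs,_=cv2.findContours(m,cv2.RETR_EXTERNAL,cv2.CHAIN_APPROX_NONE);return max(cs,key=cv2.contourArea)
def rect(n,c,z):
    P=np.array([ray(n,q,z)[:2] for q in c.reshape(-1,2)],np.float32)
    (a,s,t)=cv2.minAreaRect(P*1000);return np.round(np.array(a)),np.round(s),round(t,1)
E
python3 - <<'E'
from h import *
T=capture("top");S=capture("scene")
G=((45,100,80),(75,255,255));W=((0,0,130),(180,60,255));K=((0,0,0),(180,255,60));RD=((0,150,80),(6,255,255));RD2=((170,150,80),(180,255,255));O=((8,180,150),(20,255,255))
B={"top":dict(sm=(185,235,215,285),bg=(155,305,217,348),smb=(180,222,199,240),bgb=(214,338,240,365),tray=(370,210,455,305),plate=(395,235,430,280),red=(255,180,345,285),cat=(335,215,355,255)),
"scene":dict(sm=(450,210,495,255),bg=(430,160,495,190),smb=(485,245,508,265),bgb=(414,152,430,176),tray=(175,212,275,300),plate=(210,230,240,275),red=(310,195,412,290),cat=(300,225,320,265))}
for n,im in(("top",T),("scene",S)):
    b=B[n];f=lambda k,c,z:print(n,k,*rect(n,big(mask(im,*c,b[k])),z))
    f("sm",G,.009);f("bg",G,.009);f("smb",W,.008);f("bgb",W,.008);f("tray",W,.018);f("plate",K,.038);f("cat",O,.115)
    m=mask(im,*RD,b["red"])|mask(im,*RD2,b["red"]);print(n,"red",*rect(n,big(m),.094))
    c=cv2.approxPolyDP(cv2.convexHull(big(mask(im,*W,b["tray"]))),5,True).reshape(-1,2)
    print("traycorn",[np.round(ray(n,q,.018)[:2],3).tolist() for q in c])
cv2.imwrite("pics/crop.png",np.hstack([cv2.resize(T[215:375,150:250],None,fx=3.5,fy=3.5),cv2.resize(T[210:310,370:455],None,fx=3.5,fy=3.5,).__class__(0) if 0 else cv2.resize(S[150:270,405:510],(420,560))])[:,:,::-1])
E
```

```text
top sm [460. 289.] [105.  13.] 25.3
top bg [276. 316.] [151.  18.] 63.3
top smb [543. 329.] [39. 37.] 70.3
top bgb [218. 204.] [52. 56.] 9.1
top tray [ 486. -303.] [156. 196.] 75.8
top plate [ 484. -302.] [10. 62.] 75.4
top cat [ 508. -108.] [0. 0.] 0.0
top red [575. -44.] [272. 128.] 37.6
traycorn [[0.561, -0.4], [0.374, -0.354], [0.41, -0.206], [0.6, -0.254]]
scene sm [464. 289.] [103.  13.] 25.5
scene bg [278. 316.] [151.  22.] 63.3
scene smb [538. 330.] [37. 47.] 83.8
scene bgb [205. 223.] [41. 64.] 84.0
scene tray [ 487. -303.] [157. 198.] 75.8
scene plate [ 498. -300.] [19. 78.] 76.9Traceback (most recent call last):
  File "<stdin>", line 8, in <module>
  File "<stdin>", line 7, in <lambda>
  File "h.py", line 11, in big
    cs,_=cv2.findContours(m,cv2.RETR_EXTERNAL,cv2.CHAIN_APPROX_NONE);return max(cs,key=cv2.contourArea)
                                                                            ~~~^^^^^^^^^^^^^^^^^^^^^^^^
ValueError: max() iterable argument is empty
```

Run:
```python
from h import *
T=capture("top");S=capture("scene")
for n,im,bx,cb in(("top",T,(255,180,345,285),(335,215,355,255)),("scene",S,(310,195,415,292),(300,225,320,265))):
    h=cv2.cvtColor(im,cv2.COLOR_RGB2HSV)
    m=mask(im,(0,120,60),(7,255,255),bx)|mask(im,(172,120,60),(180,255,255),bx)
    pts=cv2.findNonZero(m);P=np.array([ray(n,q,.094)[:2] for q in pts.reshape(-1,2)],np.float32)*1000
    print(n,"red",len(P),cv2.minAreaRect(P))
    hu=cv2.convexHull(pts);c=cv2.approxPolyDP(hu,6,True).reshape(-1,2);print(c.tolist(),[np.round(ray(n,q,.094)[:2],3).tolist() for q in c])
    m=mask(im,(5,150,100),(22,255,255),cb);q=cv2.findNonZero(m).reshape(-1,2);print("catch px",len(q),q.mean(0),q.min(0),q.max(0),ray(n,q.mean(0),.115))
cv2.imwrite("pics/crop.png",np.hstack([cv2.resize(T[215:375,150:250],(350,560)),cv2.resize(S[140:300,300:440],(440,560))])[:,:,::-1])
```

```text
top red 813 ((533.3385620117188, 7.949943542480469), (181.85679626464844, 221.3460235595703), 88.4129409790039)
[[333, 195], [332, 271], [266, 270], [273, 191]] [[0.639, -0.075], [0.431, -0.079], [0.427, 0.094], [0.644, 0.088]]
catch px 121 [342.53719008 234.14049587] [339 225] [346 245] [ 0.52650271 -0.10375368  0.115     ]
scene red 1221 ((537.55126953125, 8.768875122070312), (179.9801483154297, 225.67445373535156), 88.35350799560547)
[[408, 278], [323, 283], [318, 208], [391, 202]] [[0.644, 0.093], [0.639, -0.084], [0.43, -0.077], [0.429, 0.094]]
catch px 169 [309.12426036 243.00591716] [306 230] [313 264] [ 0.54749807 -0.10513593  0.115     ]
```

View pics/crop.png

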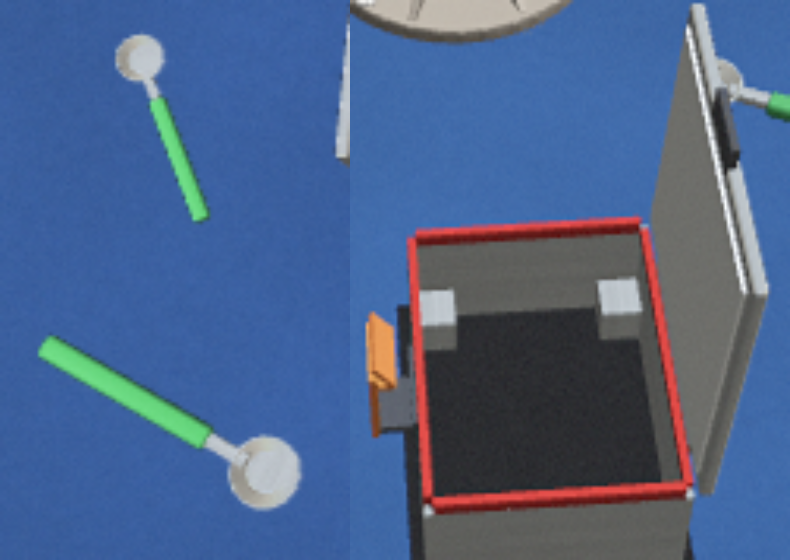

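The crop shows two green spoons. The small one (handle crop (180,160), bowl (140,58)) measures 105 mm for the handle and 38 mm for the bowl, so it is the right one; the other handle is 151 mm. The tin interior is empty, with the catch on its left (−y) and the lid leaning back on +y.

```bash
cat >> h.py <<'E'
def go(x,y,z,yaw=None):
    s=r.state();R=np.array(s["orientation"]);p=np.array(s["eef_pos"])
    a=np.degrees(np.arctan2(R[1,0],R[0,0]));t=0 if yaw is None else -((yaw-a+90)%180-90)/90
    print("t",s["time"],"p",np.round(p,4),"yaw",round(a,1),"z",np.round(R[:,2],3),"op",round(s["opening"],4),"grip",round(float(s["grip_force"]),1),"F",np.round(s["contact_force"],1))
    print("row",np.round(R.T@(np.array([x,y,z])-p)/.2,3).tolist(),round(t,3))
E
python3 -m jog '[[[1,-0.66,0],0.312],[[1,-0.66,0],0.312],[[1,-0.66,0],0.312],[[1,-0.66,0],0.312],[[1,-0.66,0],0.312],[[1,-0.66,0],0.312],[[1,-0.66,0],0.312],[[1,-0.66,0],0.312]]' 0.6
python3 -c "
from h import *
go(.486,-.303,.1,-14.2)"
```

```text
time: 1.1
eef_pos: [0.324, -0.4796, 0.2314]
orientation: [[0.969, -0.246, -0.0], [-0.246, -0.969, -0.0], [-0.0, 0.0, -1.0]]
contact_force: [-1.0, 0.5, 0.1]
opening: 0.0513
grip_force: 0.0
t 1.1 p [ 0.324  -0.4796  0.2314] yaw -14.2 z [-0. -0. -1.] op 0.0513 grip 0.0 F [-1.   0.5  0.1]
row [0.568, -1.055, 0.656] -0.0
```

```bash
python3 -m jog '[[[0.57,-1,0.3],0],[[0.57,-1,0.6],0],[[0.57,-1,0.6],0],[[0.57,-1,0.6],0],[[0.57,-1,0.6],0],[[0.57,-1,0.6],0],[[0.57,-1,0.6],0],[[0.57,-1,0.6],0]]'
python3 - <<'E'
from h import *
T=capture("top");S=capture("scene")
go(.486,-.303,.016,-14.2)
cv2.imwrite("pics/g1.png",np.hstack([cv2.resize(T[200:320,360:480],(400,400)),cv2.resize(S[190:310,165:285],(400,400))])[:,:,::-1])
E
```

```text
time: 1.9
eef_pos: [0.4831, -0.3149, 0.1117]
orientation: [[0.969, -0.247, -0.0], [-0.247, -0.969, -0.001], [-0.0, 0.001, -1.0]]
contact_force: [-0.2, -0.6, 0.3]
opening: 0.0512
grip_force: 0.0
t 2.0 p [ 0.4832 -0.3151  0.1122] yaw -14.3 z [ 0.001 -0.001 -1.   ] op 0.0512 grip 0.0 F [-0.   0.2  0. ]
row [-0.002, -0.063, 0.481] -0.002
```

View pics/g1.png

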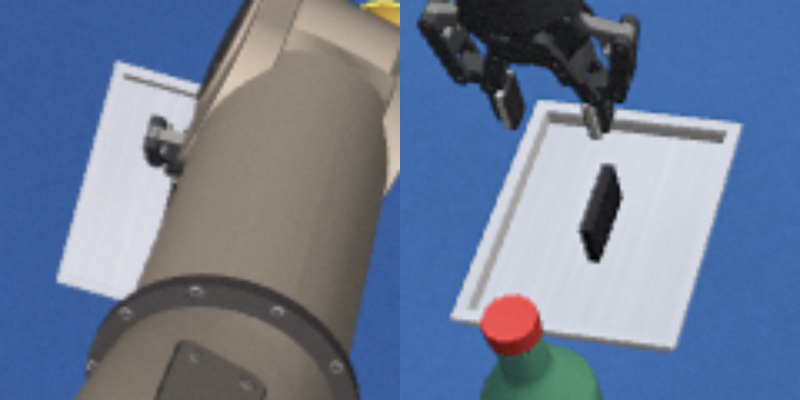

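The left crop shows the arm over the tray. In the right crop the fingertips at (508,110) and (595,120) are above and in line with the plate at (602,213), so I'll go down and grip.

```bash
python3 -m jog '[[[0,-0.06,0.1],0],[[0,-0.06,0.2],0],[[0,-0.06,0.3],0],[[0,-0.06,0.4],0],[[0,-0.06,0.47],0],[[0,-0.06,0.47],0],[[0,-0.06,0.47],0]]'
python3 -m jog '[[[0,0,0],0],[[0,0,0],0],[[0,0,0],0],[[0,0,0],0],[[0,0,0],0],[[0,0,0],0],[[0,0,0],0],[[0,0,0],0]]' 0 60
```

```text
time: 2.7
eef_pos: [0.4871, -0.3021, 0.0179]
orientation: [[0.969, -0.246, 0.0], [-0.246, -0.969, -0.0], [0.0, 0.0, -1.0]]
contact_force: [1.4, 0.2, 0.3]
opening: 0.0513
grip_force: 0.0
time: 3.5
eef_pos: [0.4875, -0.3016, 0.0182]
orientation: [[0.97, -0.245, 0.001], [-0.245, -0.97, -0.001], [0.001, 0.0, -1.0]]
contact_force: [-1.7, -0.0, 8.4]
opening: 0.0092
grip_force: 59.3
```

```bash
python3 -m jog '[[[0,0,-0.1],0],[[0,0,-0.2],0],[[0,0,-0.35],0],[[0,0,-0.5],0],[[0,0,-0.65],0],[[0,0,-0.8],0],[[0,0,-0.8],0],[[0,0,-0.8],0]]'
python3 -c "
from h import *
go(.5365,.0085,.18,-1.2)"
```

```text
time: 4.3
eef_pos: [0.4871, -0.3013, 0.1777]
orientation: [[0.97, -0.245, 0.001], [-0.245, -0.97, -0.0], [0.001, 0.0, -1.0]]
contact_force: [-0.0, -0.5, -2.7]
opening: 0.0087
grip_force: 59.0
t 4.3 p [ 0.4871 -0.3013  0.1777] yaw -14.2 z [ 0.001 -0.    -1.   ] op 0.0087 grip 59.0 F [-0.  -0.5 -2.7]
row [-0.14, -1.562, -0.012] -0.144
```

```bash
python3 -m jog '[[[0,-0.1,0],-0.03],[[0,-0.25,0],-0.08],[[-0.05,-0.4,0],-0.144],[[-0.07,-0.55,0],-0.144],[[-0.1,-0.7,0],-0.144],[[-0.12,-0.85,0],-0.144],[[-0.14,-0.95,0],-0.144],[[-0.14,-1,0],-0.144],[[-0.14,-1,0],-0.144]]'
python3 - <<'E'
from h import *
go(.5365,.0085,.18,-1.2)
S=capture("scene");cv2.imwrite("pics/g2.png",S[60:320,180:500,::-1])
E
```

```text
time: 5.2
eef_pos: [0.509, -0.0982, 0.1769]
orientation: [[1.0, -0.016, -0.001], [-0.016, -1.0, 0.001], [-0.001, -0.001, -1.0]]
contact_force: [0.3, -0.6, -2.4]
opening: 0.0085
grip_force: 58.9
t 5.2 p [ 0.509  -0.0982  0.1769] yaw -0.9 z [-0.001  0.001 -1.   ] op 0.0085 grip 58.9 F [ 0.3 -0.6 -2.4]
row [0.129, -0.536, -0.016] 0.003
```

View pics/g2.png

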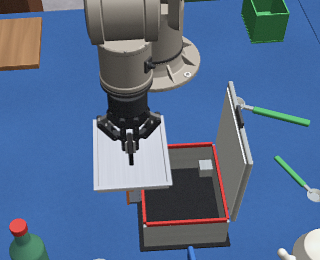

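The crop shows the tray level in the gripper at (130,155), left of the open tin, with the lid clear at (235,165). I'll move over the tin and lower.

```bash
python3 -m jog '[[[0.03,-0.1,0],0],[[0.06,-0.2,0],0],[[0.1,-0.3,0],0],[[0.13,-0.4,0],0],[[0.13,-0.48,0],0],[[0.13,-0.535,0],0],[[0.13,-0.535,0],0],[[0.13,-0.535,0],0],[[0.13,-0.535,0],0]]'
python3 - <<'E'
from h import *
S=capture("scene");T=capture("top")
bx=(310,195,415,292)
# tray white mask in scene, tray rim plane at TCP-0
z=r.state()["eef_pos"][2]
m=mask(S,(0,0,150),(180,60,255),(300,120,405,260));print("tray scene",rect("scene",big(m),z))
go(.5365,.0085,.053,-1.2)
E
```

```text
time: 6.15
eef_pos: [0.5371, 0.0046, 0.1773]
orientation: [[1.0, -0.023, -0.0], [-0.023, -1.0, -0.0], [-0.0, 0.0, -1.0]]
contact_force: [-0.6, 0.0, -3.3]
opening: 0.0087
grip_force: 58.9
tray scene (array([538.,   3.]), array([160., 195.]), 88.4)
t 6.25 p [0.5372 0.0049 0.1774] yaw -1.3 z [ 0. -0. -1.] op 0.0086 grip 58.9 F [-0.1  0.4 -3.4]
row [-0.004, -0.018, 0.622] -0.001
```

```bash
python3 -m jog '[[[-0.01,-0.018,0.06],0],[[-0.01,-0.018,0.15],0],[[-0.01,-0.018,0.25],0],[[-0.01,-0.018,0.35],0],[[-0.01,-0.018,0.45],0],[[-0.01,-0.018,0.52],0],[[-0.01,-0.018,0.57],0],[[-0.01,-0.018,0.6],0],[[-0.01,-0.018,0.62],0],[[-0.01,-0.018,0.62],0],[[-0.01,-0.018,0.62],0]]'
```

```text
time: 7.35
eef_pos: [0.5356, 0.0095, 0.0538]
orientation: [[1.0, -0.021, 0.001], [-0.021, -1.0, 0.0], [0.001, -0.0, -1.0]]
contact_force: [-0.0, 0.2, -3.5]
opening: 0.0086
grip_force: 59.0
```

```bash
python3 -m jog '[[[0,0,0.005],0],[[0,0,0.01],0],[[0,0,0.015],0],[[0,0,0.015],0]]'
python3 -m jog '[[[0,0,0],0],[[0,0,0],0],[[0,0,0],0],[[0,0,0],0],[[0,0,0],0]]' 0.5
python3 -m jog '[[[0,0,-0.1],0],[[0,0,-0.25],0],[[0,0,-0.5],0],[[0,0,-0.75],0],[[0,0,-0.95],0],[[0,0,-0.95],0],[[0,0,-0.95],0]]'
python3 - <<'E'
from h import *
S=capture("scene");cv2.imwrite("pics/g3.png",cv2.resize(S[140:320,290:530,::-1],(800,600)))
# spoon from handle axis: handle & bowl
for n,b in(("scene",(450,210,495,255)),("top",(185,235,215,285))):
    im=capture(n);c=big(mask(im,(45,100,80),(75,255,255),b));print(n,rect(n,c,.006))
go(.5,.15,.24)
E
```

```text
time: 7.75
eef_pos: [0.5356, 0.0095, 0.0521]
orientation: [[1.0, -0.021, 0.001], [-0.021, -1.0, -0.0], [0.001, 0.0, -1.0]]
contact_force: [-11.6, -0.7, 31.9]
opening: 0.0086
grip_force: 64.0
time: 8.25
eef_pos: [0.5352, 0.0095, 0.0503]
orientation: [[1.0, -0.021, -0.0], [-0.021, -1.0, 0.0], [-0.0, -0.0, -1.0]]
contact_force: [-0.6, 0.7, -0.2]
opening: 0.0427
grip_force: 0.0
time: 8.95
eef_pos: [0.5355, 0.0095, 0.2412]
orientation: [[1.0, -0.021, 0.002], [-0.021, -1.0, 0.0], [0.002, -0.0, -1.0]]
contact_force: [0.8, -0.7, 0.1]
opening: 0.0426
grip_force: 0.0
scene (array([462., 290.]), array([106.,  13.]), 25.5)
top (array([461., 290.]), array([105.,  13.]), 25.3)
t 9.1 p [0.5346 0.0094 0.2391] yaw -1.2 z [-0.002 -0.    -1.   ] op 0.0425 grip 0.0 F [ 0.8 -0.3  0.5]
row [-0.188, -0.699, -0.004] 0
```

View pics/g3.png

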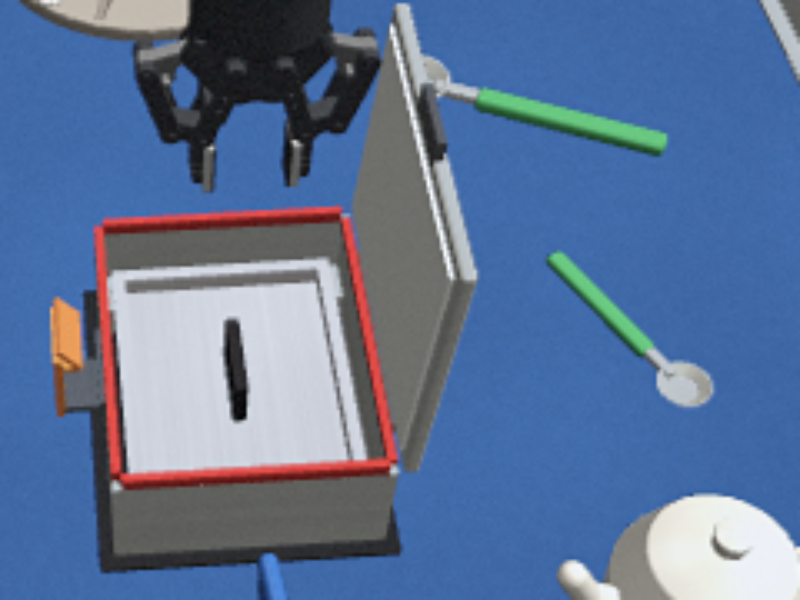

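The crop shows the tray level on the ledges inside the red seal (plate at (237,370)), with the small spoon's handle at (600,300) and the lid open. Next I'll lift over the lid and go to the spoon.

```bash
python3 -m jog '[[[0,0,-0.2],0],[[0,0,-0.4],0],[[0,0,-0.6],0],[[-0.1,-0.2,-0.6],-0.1],[[-0.2,-0.4,-0.6],-0.2],[[-0.28,-0.6,-0.6],-0.296],[[-0.28,-0.8,-0.6],-0.296],[[-0.28,-1,-0.6],-0.296],[[-0.28,-1,-0.6],-0.296],[[-0.28,-1,-0.6],-0.296],[[-0.28,-1,-0.6],-0.296]]' 0.45
python3 -c "
from h import *
go(.4778,.2977,.2,25.4)"
```

```text
time: 10.2
eef_pos: [0.4836, 0.2097, 0.3595]
orientation: [[0.904, 0.429, -0.001], [0.429, -0.904, -0.001], [-0.002, 0.0, -1.0]]
contact_force: [0.7, 1.4, 0.0]
opening: 0.0387
grip_force: 0.0
t 10.2 p [0.4836 0.2097 0.3595] yaw 25.4 z [-0.001 -0.001 -1.   ] op 0.0387 grip 0.0 F [0.7 1.4 0. ]
row [0.164, -0.41, 0.797] -0.0
```

```bash
python3 -m jog '[[[0.08,-0.2,0.1],0],[[0.164,-0.41,0.2],0],[[0.164,-0.41,0.4],0],[[0.164,-0.41,0.6],0],[[0.164,-0.41,0.8],0],[[0.164,-0.41,1],0],[[0.164,-0.41,1],0],[[0.164,-0.41,1],0],[[0.164,-0.41,1],0]]'
python3 - <<'E'
from h import *
for n,b in(("scene",(440,200,500,260)),("top",(185,235,215,285))):
    im=capture(n);c=big(mask(im,(45,100,80),(75,255,255),b));print(n,rect(n,c,.006))
go(.4778,.2977,.004,25.4)
S=capture("scene");cv2.imwrite("pics/g4.png",cv2.resize(S[130:310,400:560,::-1],(530,600)))
E
```

```text
time: 11.1
eef_pos: [0.479, 0.2991, 0.1625]
orientation: [[0.903, 0.429, 0.002], [0.429, -0.903, 0.001], [0.003, -0.0, -1.0]]
contact_force: [-0.2, 0.2, -0.1]
opening: 0.0384
grip_force: 0.0
scene (array([462., 290.]), array([106.,  13.]), 25.5)Traceback (most recent call last):
  File "<stdin>", line 3, in <module>
  File "h.py", line 11, in big
    cs,_=cv2.findContours(m,cv2.RETR_EXTERNAL,cv2.CHAIN_APPROX_NONE);return max(cs,key=cv2.contourArea)
                                                                            ~~~^^^^^^^^^^^^^^^^^^^^^^^^
ValueError: max() iterable argument is empty
```

```bash
python3 -m jog '[[[-0.008,0,0.15],0],[[-0.008,0,0.3],0],[[-0.008,0,0.45],0],[[-0.008,0,0.6],0],[[-0.008,0,0.7],0],[[-0.008,0,0.76],0],[[-0.008,0,0.79],0],[[-0.008,0,0.79],0],[[-0.008,0,0.79],0]]'
python3 -m jog '[[[0,0,0],0],[[0,0,0],0],[[0,0,0],0],[[0,0,0],0],[[0,0,0],0],[[0,0,0],0]]' 0 40
python3 -m jog '[[[0,0,-0.05],0],[[0,0,-0.15],0],[[0,0,-0.3],0],[[0,0,-0.5],0],[[0,0,-0.7],0],[[0,0,-0.9],0],[[0,0,-1],0],[[0,0,-1],0],[[0,0,-1],0],[[0,0,-1],0]]'
python3 - <<'E'
from h import *
go(.55,.1,.36,-1.2)
S=capture("scene");cv2.imwrite("pics/g5.png",cv2.resize(S[40:310,370:560,::-1],(420,600)))
E
```

```text
time: 12.1
eef_pos: [0.4771, 0.2985, 0.0034]
orientation: [[0.903, 0.429, 0.001], [0.429, -0.903, 0.001], [0.001, -0.0, -1.0]]
contact_force: [0.5, -0.5, -0.2]
opening: 0.0384
grip_force: 0.0
time: 12.7
eef_pos: [0.477, 0.2983, 0.0033]
orientation: [[0.903, 0.429, 0.001], [0.429, -0.903, 0.001], [0.001, 0.0, -1.0]]
contact_force: [-1.1, -0.9, 11.0]
opening: 0.0123
grip_force: 39.5
time: 13.7
eef_pos: [0.4759, 0.2976, 0.2015]
orientation: [[0.903, 0.429, -0.001], [0.429, -0.903, -0.001], [-0.001, 0.0, -1.0]]
contact_force: [-0.3, -0.5, -1.0]
opening: 0.0121
grip_force: 39.4
t 13.7 p [0.4759 0.2976 0.2015] yaw 25.4 z [-0.001 -0.001 -1.   ] op 0.0121 grip 39.4 F [-0.3 -0.5 -1. ]
row [-0.091, 1.052, -0.792] 0.296
```

View pics/g5.png

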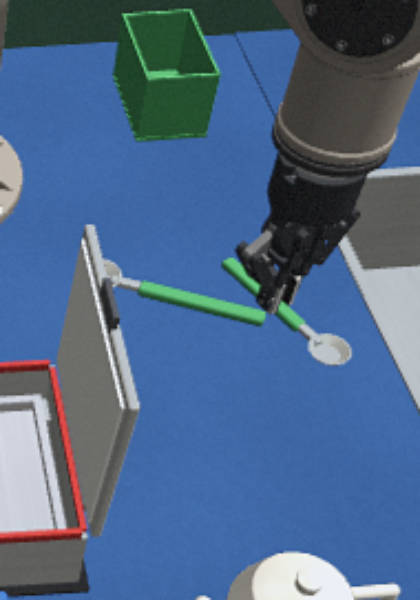

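The spoon hangs level in the gripper, with its handle through the fingers at (275,310) and the bowl at (330,350). The big spoon lies undisturbed on the counter. I'll go up, then over the lid.

```bash
python3 -m jog '[[[0,0,-0.2],0],[[0,0,-0.4],0],[[0,0,-0.6],0],[[0,0,-0.8],0],[[-0.04,0.2,-0.85],0.08],[[-0.08,0.4,-0.85],0.16],[[-0.09,0.6,-0.85],0.24],[[-0.09,0.8,-0.85],0.296],[[-0.09,1,-0.85],0.296],[[-0.09,1,-0.85],0.296],[[-0.09,1,-0.85],0.296],[[-0.09,1,-0.85],0.296]]'
python3 - <<'E'
from h import *
for n,bb in(("top",(280,210,325,265)),("scene",(335,215,385,275))):
    im=capture(n)
    try: print(n,rect(n,big(mask(im,(0,0,0),(180,255,60),bb)),.072))
    except Exception as e: print(n,"no")
    w=mask(im,(0,0,150),(180,40,255),(322,205,405,285))
    if n=="scene": print("tray",rect(n,big(w),.052))
go(.525,-.0283,.36,-1.2)
E
```

```text
time: 14.95
eef_pos: [0.5456, 0.1108, 0.3717]
orientation: [[1.0, -0.02, -0.001], [-0.02, -1.0, 0.0], [-0.001, -0.0, -1.0]]
contact_force: [0.4, 0.0, 0.4]
opening: 0.0126
grip_force: 39.4
top (array([532.,   7.]), array([ 8., 61.]), 88.8)
scene (array([547.,   8.]), array([11., 78.]), 82.6)
tray (array([523.,  10.]), array([165., 174.]), 88.6)
t 15.05 p [0.5456 0.111  0.3721] yaw -1.1 z [-0.001  0.    -1.   ] op 0.0124 grip 39.4 F [-0.3  0.6 -1.6]
row [-0.09, 0.698, 0.06] 0.001
```

```bash
python3 -m jog '[[[-0.02,0.15,0],0],[[-0.05,0.35,0],0],[[-0.097,0.5,0],0],[[-0.097,0.65,0.1],0],[[-0.097,0.706,0.3],0],[[-0.097,0.706,0.5],0],[[-0.097,0.706,0.7],0],[[-0.097,0.706,0.9],0],[[-0.097,0.706,1],0],[[-0.097,0.706,1],0],[[-0.097,0.706,1],0]]'
python3 - <<'E'
from h import *
go(.5234,-.0298,.05,-1.2)
S=capture("scene");cv2.imwrite("pics/g6.png",cv2.resize(S[110:310,280:440,::-1],(480,600)))
E
```

```text
time: 16.15
eef_pos: [0.524, -0.0303, 0.173]
orientation: [[1.0, -0.02, 0.0], [-0.02, -1.0, 0.0], [0.0, -0.0, -1.0]]
contact_force: [1.2, -0.4, -0.5]
opening: 0.0123
grip_force: 39.4
t 16.15 p [ 0.524  -0.0303  0.173 ] yaw -1.1 z [ 0.  0. -1.] op 0.0123 grip 39.4 F [ 1.2 -0.4 -0.5]
row [-0.003, -0.002, 0.615] 0.001
```

View pics/g6.png

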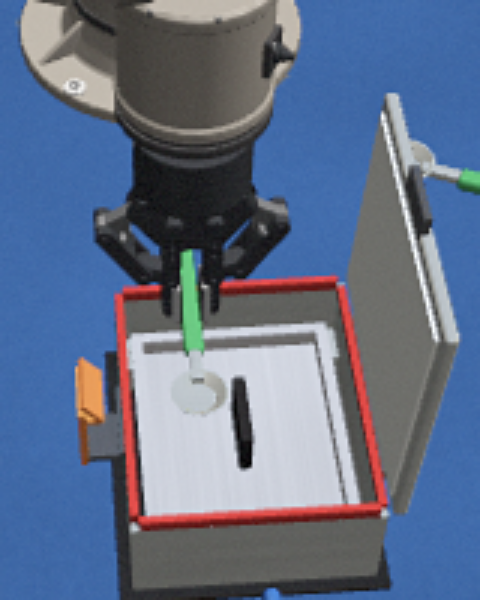

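The crop shows the spoon over the −y half of the tray, with its bowl at (198,393) left of the plate at (242,420) and clear of catch and rim. I'll lower it slowly.

```bash
python3 -m jog '[[[0,0,0.1],0],[[0,0,0.2],0],[[0,0,0.3],0],[[0,0,0.4],0],[[0,0,0.48],0],[[0,0,0.54],0],[[0,0,0.58],0],[[0,0,0.61],0],[[0,0,0.63],0],[[0,0,0.64],0],[[0,0,0.64],0]]'
```

```text
time: 17.3
eef_pos: [0.5238, -0.031, 0.0444]
orientation: [[1.0, -0.021, 0.0], [-0.021, -1.0, 0.0], [0.0, -0.0, -1.0]]
contact_force: [-0.3, 0.5, -1.4]
opening: 0.0125
grip_force: 39.5
```

```bash
python3 -m jog '[[[0,0,0.005],0],[[0,0,0.01],0],[[0,0,0.015],0],[[0,0,0.015],0]]'
python3 -m jog '[[[0,0,0],0],[[0,0,0],0],[[0,0,0],0],[[0,0,0],0]]' 0.3
python3 -m jog '[[[0,0,-0.1],0],[[0,0,-0.3],0],[[0,0,-0.5],0],[[0,0,-0.75],0],[[0,0,-0.95],0],[[0,0,-1],0],[[0,0,-1],0]]'
python3 -m jog '[[[0,-0.2,-0.25],0],[[0,-0.2,-0.5],0],[[0,-0.2,-0.7],0],[[0,-0.2,-0.7],0],[[0,-0.2,-0.7],0]]'
python3 - <<'E'
from h import *
go(.535,.25,.38,-1.2)
S=capture("scene");cv2.imwrite("pics/g7.png",cv2.resize(S[140:320,290:450,::-1],(530,600)))
T=capture("top");c=big(mask(T,(45,100,80),(75,255,255),(270,195,340,275)));print(rect("top",c,.043))
cv2.imwrite("pics/t7.png",T[:,:,::-1])
E
```

```text
time: 17.7
eef_pos: [0.5237, -0.031, 0.0413]
orientation: [[1.0, -0.021, -0.0], [-0.021, -1.0, 0.0], [-0.0, -0.0, -1.0]]
contact_force: [0.2, -0.3, -1.5]
opening: 0.0123
grip_force: 39.5
time: 18.1
eef_pos: [0.5245, -0.0293, 0.0419]
orientation: [[1.0, -0.02, 0.002], [-0.02, -1.0, 0.002], [0.001, -0.002, -1.0]]
contact_force: [-0.1, 10.1, 4.8]
opening: 0.0256
grip_force: 0.0
time: 18.8
eef_pos: [0.5244, -0.031, 0.2429]
orientation: [[1.0, -0.021, 0.003], [-0.021, -1.0, -0.0], [0.003, 0.0, -1.0]]
contact_force: [0.5, -1.1, -0.9]
opening: 0.0252
grip_force: 0.0
time: 19.3
eef_pos: [0.5247, 0.009, 0.3806]
orientation: [[1.0, -0.021, -0.0], [-0.021, -1.0, -0.0], [-0.0, 0.0, -1.0]]
contact_force: [-0.3, -0.4, 0.4]
opening: 0.0255
grip_force: 0.0
t 19.3 p [0.5247 0.009  0.3806] yaw -1.2 z [-0. -0. -1.] op 0.0255 grip 0.0 F [-0.3 -0.4  0.4]
row [0.026, -1.206, 0.003] -0.0Traceback (most recent call last):
  File "<stdin>", line 4, in <module>
  File "h.py", line 11, in big
    cs,_=cv2.findContours(m,cv2.RETR_EXTERNAL,cv2.CHAIN_APPROX_NONE);return max(cs,key=cv2.contourArea)
                                                                            ~~~^^^^^^^^^^^^^^^^^^^^^^^^
ValueError: max() iterable argument is empty
```

View pics/g7.png

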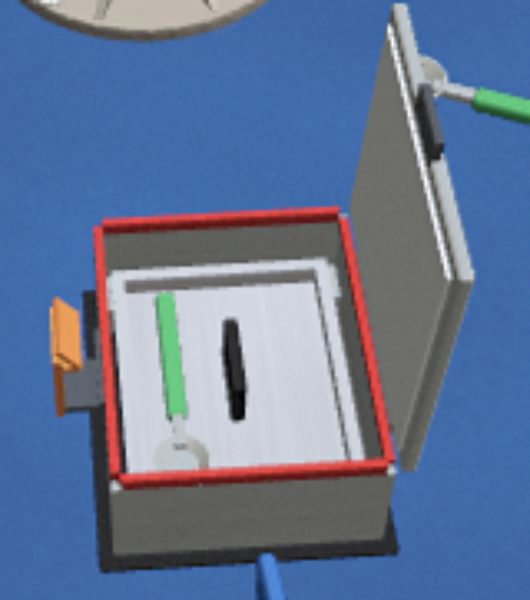

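The crop shows the spoon flat in the tray, handle (172,355) and bowl (180,455), beside the plate. The tray is still seated, and the lid is open with its tongue at (430,120). Next I'll close the fingers and go over behind the lid.

```bash
python3 -m jog '[[[0,-0.2,0],0],[[0.03,-0.4,0],0],[[0.03,-0.6,0],0],[[0.03,-0.8,0],0],[[0.03,-1,0],0],[[0.03,-1,0],0],[[0.03,-1,0.2],0],[[0.03,-1,0.4],0],[[0.03,-1,0.66],0],[[0.03,-1,0.66],0],[[0.03,-1,0.66],0],[[0.03,-1,0.66],0]]' 0 20
python3 - <<'E'
from h import *
go(.5365,.13,.248,-1.2)
S=capture("scene");print("spoon",rect("scene",big(mask(S,(45,100,80),(75,255,255),(325,215,352,285))),.043))
c=cv2.approxPolyDP(cv2.convexHull(big(mask(S,(0,0,0),(180,255,60),(345,215,375,275)))),3,True);print("plate",rect("scene",c,.072))
E
```

```text
time: 20.6
eef_pos: [0.5356, 0.2092, 0.2513]
orientation: [[1.0, -0.021, 0.002], [-0.021, -1.0, 0.001], [0.002, -0.001, -1.0]]
contact_force: [-0.1, 0.6, 1.6]
opening: 0.0001
grip_force: 0.0
t 20.6 p [0.5356 0.2092 0.2513] yaw -1.2 z [ 0.002  0.001 -1.   ] op 0.0001 grip 0.0 F [-0.1  0.6  1.6]
row [0.013, 0.396, 0.016] -0.0
spoon (array([507., -31.]), array([ 12., 108.]), 88.7)
plate (array([547.,   6.]), array([78.,  0.]), 179.0)
```

```bash
python3 -m jog '[[[0,0.1,0.016],0],[[0,0.2,0.016],0],[[0,0.26,0.016],0],[[0,0.32,0.016],0],[[0,0.37,0.016],0],[[0,0.42,0.016],0],[[0,0.47,0.016],0],[[0,0.52,0.02],0],[[0,0.58,0.025],0],[[0,0.63,0.03],0],[[0,0.63,0.03],0]]'
python3 -c "
from h import *
go(.5365,.0432,.2316,-1.2)"
```

```text
time: 21.75
eef_pos: [0.5321, 0.0814, 0.2433]
orientation: [[1.0, -0.023, -0.0], [-0.023, -1.0, -0.0], [-0.0, 0.0, -1.0]]
contact_force: [-0.0, -0.8, 1.0]
opening: -0.0002
grip_force: 0.0
t 21.75 p [0.5321 0.0814 0.2433] yaw -1.3 z [-0. -0. -1.] op -0.0002 grip 0.0 F [-0.  -0.8  1. ]
row [0.026, 0.191, 0.058] -0.001
```

```bash
python3 -m jog '[[[0.02,0.07,0.02],0],[[0.02,0.13,0.04],0],[[0.02,0.19,0.06],0],[[0.02,0.25,0.1],0],[[0.02,0.31,0.14],0],[[0.02,0.365,0.18],0],[[0.02,0.41,0.23],0],[[0.02,0.46,0.28],0],[[0.02,0.5,0.33],0],[[0.02,0.5,0.33],0]]'
python3 - <<'E'
from h import *
go(.5365,-.0375,.139,-1.2)
S=capture("scene");cv2.imwrite("pics/g8.png",cv2.resize(S[100:320,260:450,::-1],(518,600)))
E
```

```text
time: 22.75
eef_pos: [0.5331, -0.0186, 0.1756]
orientation: [[1.0, -0.022, -0.003], [-0.022, -1.0, -0.0], [-0.003, 0.0, -1.0]]
contact_force: [-1.0, -0.6, 0.0]
opening: -0.0001
grip_force: 0.0
t 22.75 p [ 0.5331 -0.0186  0.1756] yaw -1.3 z [-0.003 -0.    -1.   ] op -0.0001 grip 0.0 F [-1.  -0.6  0. ]
row [0.02, 0.094, 0.183] -0.001
```

View pics/g8.png

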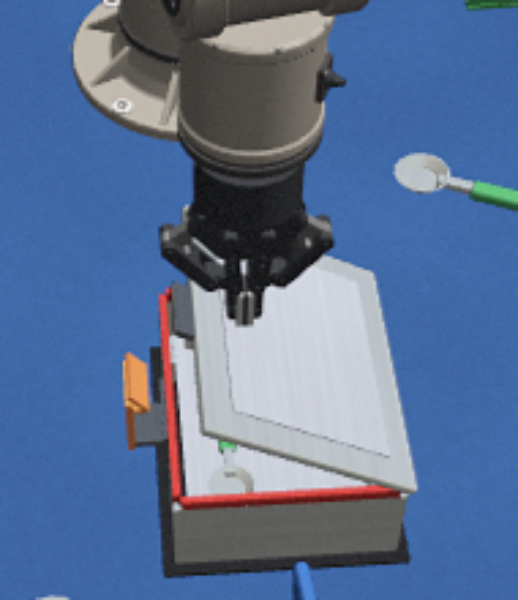

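The lid is at about 30°, with the fingertip on its outer face at (243,320) and nothing pinched. I'll keep going down.

```bash
python3 -m jog '[[[0.02,0.04,0.06],0],[[0.02,0.07,0.12],0],[[0.02,0.09,0.18],0],[[0.02,0.11,0.22],0],[[0.02,0.12,0.26],0],[[0.02,0.13,0.3],0],[[0.02,0.14,0.32],0],[[0.02,0.14,0.32],0]]'
python3 -c "
from h import *
go(.5345,-.055,.098,-1.2)"
```

```text
time: 23.6
eef_pos: [0.5371, -0.0455, 0.1128]
orientation: [[1.0, -0.021, -0.001], [-0.021, -1.0, 0.0], [-0.001, -0.0, -1.0]]
contact_force: [-0.1, -0.8, 0.4]
opening: -0.0
grip_force: 0.0
t 23.6 p [ 0.5371 -0.0455  0.1128] yaw -1.2 z [-0.001  0.    -1.   ] op -0.0 grip 0.0 F [-0.1 -0.8  0.4]
row [-0.012, 0.048, 0.074] -0.0
```

Now press, with small steps and the force checked.

```bash
python3 -m jog '[[[0,0.02,0.015],0],[[0,0.05,0.03],0],[[0,0.05,0.04],0],[[0,0.05,0.05],0],[[0,0.05,0.06],0],[[0,0.05,0.065],0],[[0,0.05,0.065],0]]'
```

```text
time: 24.3
eef_pos: [0.538, -0.0558, 0.101]
orientation: [[1.0, -0.021, 0.002], [-0.021, -1.0, -0.0], [0.002, 0.0, -1.0]]
contact_force: [0.0, -0.9, 4.8]
opening: -0.0
grip_force: 2.4
```

```bash
python3 -m jog '[[[0,0,0.005],0],[[0,0,0.01],0],[[0,0,0.01],0],[[0,0,0.01],0]]'
```

```text
time: 24.7
eef_pos: [0.5378, -0.0558, 0.0988]
orientation: [[1.0, -0.021, 0.001], [-0.021, -1.0, -0.0], [0.001, 0.0, -1.0]]
contact_force: [2.6, -1.5, 4.2]
opening: 0.0
grip_force: 2.1
```

```bash
python3 -m jog '[[[0,0,0.005],0],[[0,0,0.008],0],[[0,0,0.008],0],[[0,0,0.008],0]]'
```

```text
time: 25.1
eef_pos: [0.5378, -0.0558, 0.0973]
orientation: [[1.0, -0.022, 0.001], [-0.022, -1.0, -0.0], [0.001, 0.0, -1.0]]
contact_force: [1.4, -3.8, 8.1]
opening: 0.0001
grip_force: 4.0
```

```bash
python3 -m jog '[[[0,0,0.004],0],[[0,0,0.008],0],[[0,0,0.008],0],[[0,0,0.008],0]]'
```

```text
time: 25.5
eef_pos: [0.5378, -0.0558, 0.0958]
orientation: [[1.0, -0.022, 0.001], [-0.022, -1.0, -0.0], [0.001, 0.0, -1.0]]
contact_force: [0.4, -4.0, 10.9]
opening: 0.0003
grip_force: 4.9
```

```bash
python3 -m jog '[[[0,0,0.004],0],[[0,0,0.008],0],[[0,0,0.008],0],[[0,0,0.008],0]]'
python3 -m jog '[[[0,0,-0.02],0],[[0,0,-0.05],0],[[0,0,-0.15],0],[[0,0,-0.35],0],[[0,0,-0.6],0],[[0,0,-0.85],0],[[-0.2,0,-1],0],[[-0.4,0,-1],0],[[-0.4,0,-1],0],[[-0.4,0,-1],0]]'
python3 - <<'E'
from h import *
S=capture("scene")
cv2.imwrite("pics/g9.png",cv2.resize(S[190:310,290:440,::-1],(750,600)))
E
```

```text
time: 25.9
eef_pos: [0.5379, -0.0559, 0.0947]
orientation: [[1.0, -0.022, 0.002], [-0.022, -1.0, -0.001], [0.002, 0.001, -1.0]]
contact_force: [-3.7, -3.9, 22.1]
opening: -0.0001
grip_force: 11.0
time: 26.9
eef_pos: [0.4566, -0.0537, 0.294]
orientation: [[1.0, -0.021, 0.001], [-0.021, -1.0, -0.0], [0.001, 0.0, -1.0]]
contact_force: [-0.4, 1.0, 0.3]
opening: -0.0001
grip_force: 0.0
```

View pics/g9.png

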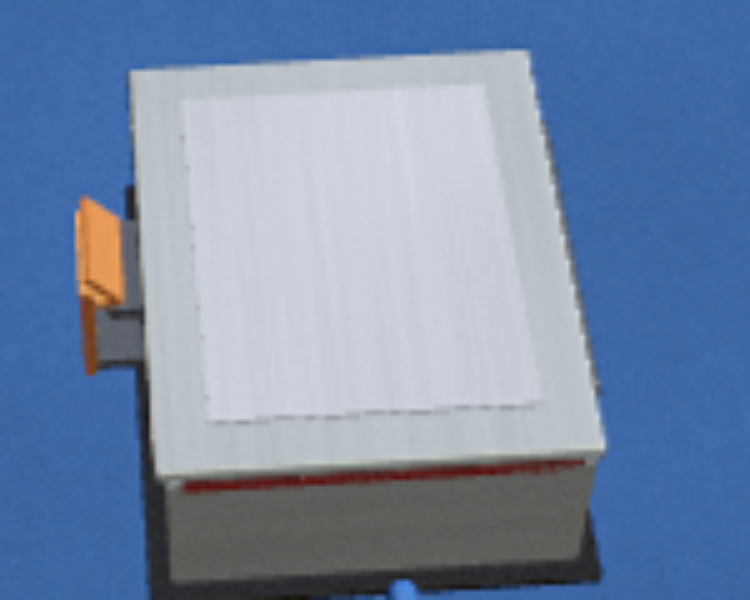

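The lid lies down evenly on the seal, and the orange catch stands at (100,255) beside its edge. To confirm it is caught, I'll compare the catch pixels and probe the lid height with a light touch.

```bash
python3 - <<'E'
from h import *
S=capture("scene");q=cv2.findNonZero(mask(S,(5,150,100),(22,255,255),(300,225,320,265))).reshape(-1,2);print(len(q),q.mean(0),q.min(0),q.max(0))
E
python3 -m jog '[[[0.4,0,0],0],[[0.4,0,0.2],0],[[0.4,0,0.4],0],[[0.4,0,0.6],0],[[0.4,0,0.8],0],[[0.4,0,0.92],0],[[0.4,0,0.96],0],[[0.4,0,0.97],0],[[0.4,0,0.97],0],[[0.4,0,0.97],0]]'
python3 -m jog '[[[0,0,0.005],0],[[0,0,0.005],0],[[0,0,0.005],0]]'
python3 -m jog '[[[0,0,0.005],0],[[0,0,0.005],0],[[0,0,0.005],0]]'
```

```text
173 [309.20231214 242.9132948 ] [306 230] [313 264]
time: 28.0
eef_pos: [0.5383, -0.0553, 0.1008]
orientation: [[1.0, -0.021, 0.002], [-0.021, -1.0, -0.0], [0.002, -0.0, -1.0]]
contact_force: [-0.3, -0.2, -0.6]
opening: -0.0004
grip_force: 0.0
time: 28.3
eef_pos: [0.5374, -0.0553, 0.099]
orientation: [[1.0, -0.021, 0.001], [-0.021, -1.0, -0.0], [0.001, 0.0, -1.0]]
contact_force: [-0.1, -0.5, -0.3]
opening: -0.0
grip_force: 0.0
time: 28.6
eef_pos: [0.5374, -0.0554, 0.0979]
orientation: [[1.0, -0.021, 0.001], [-0.021, -1.0, -0.0], [0.001, 0.0, -1.0]]
contact_force: [-1.7, -1.1, 6.4]
opening: -0.0
grip_force: 3.1
```

The lid stays down: contact comes only at 98 mm, which is angle 0, and the catch is back at its rest pixels. I'll retract and hand in.

```bash
python3 -m jog '[[[0,0,-0.03],0],[[0,0,-0.15],0],[[0,0,-0.4],0],[[0,0,-0.7],0],[[0,0,-0.8],0],[[0,0,-0.8],0],[[0,0,-0.8],0]]'
python3 -c "
from h import *
print(r.job_done())"
```

```text
time: 29.3
eef_pos: [0.5372, -0.0553, 0.2582]
orientation: [[1.0, -0.021, 0.001], [-0.021, -1.0, -0.0], [0.001, 0.0, -1.0]]
contact_force: [-0.4, -0.7, -0.6]
opening: -0.0002
grip_force: 0.0
the job is handed in; nothing more can be done
None
```

The job is handed in at about 29 s of 69 s: the tray is on its ledges, the spoon lies flat in it, and the lid is caught shut, but the hand-in returned no verdict.

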